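# Find the high side of a wooden blank on its spindle, then unscrew the retaining cap

### The arm

A 6-joint arm with a two-finger parallel gripper is mounted at the origin on the work surface. World frame = base frame: x ahead of the robot, y to its left, z up, the work surface at z = 0. Lengths are in mm, angles in rad, forces in N, time in s.
With the tool pointing down it reaches from about 275 to 825 mm from the base axis. Payload 5.2 kg.
Tool frame: the origin (TCP) lies midway between the tips of the shut fingers; the grasp point (between the pads) lies 19 mm behind it (ctrl.tcp_to_grasp is the distance from the TCP to the grasp point, in mm); z points along the fingers, y is the line along which they close (so a half turn about z gives the same grasp; the last joint's range is limited). The gripper opens to 93 mm and grips with 3 to 60 N. Pads are 15 mm wide; open, the fingers measure 128 mm over their backs; the gripper's body (75 mm by 188 mm) begins 65 mm behind the grasp point.
Start: joints at [-1.377, 0.259, 1.535, -0, 1.348, -0.203], TCP at [212.579, -507.263, 218.653] pointing down, gripper open.
Joint ranges: [-3.14, 3.14], [-0.91, 2.08], [0.19, 2.58], [-1.22, 4.36], [0.22, 2.71], [-3.12, 3.12]. Speed limits (rad/s): [2.57, 2.57, 3.14, 3.14, 3.14, 3.14].

### API

Orientations are given as a unit quaternion [x, y, z, w].
In Python, from cell import sensors, optics, ctrl gives the robot as it stands.
- The arm moves only by the tool send_rows, never from a script. Its arguments are lists of equal length, an entry for each row: "delta_pos": the shift along the tool's x, y, z in m, a list of three; "spin": the turn about the tool's z in units of 6 degrees (1.0 is 6 degrees); "grip": the finger opening in m, from 0 to 0.093. In form: {"delta_pos": [[dx, dy, dz], ...], "spin": [spin, ...], "grip": [grip, ...]}. A call has 1 to 20 rows; each row is the pose to reach, as a shift and turn from the pose commanded when the call began, along the tool's axes at that moment; what a row does not reach only later rows make up. A row lasts 1/12 s, in which the tool goes at most 41.7 mm and 7.16 degrees, less where a joint would pass 70% of its speed; a pose out of reach is approached as far as the arm can. A call with a gripper value outside its range is refused whole. The fingers move at their own pace and stop on an object; "squeeze" is the grip in N (left out, the last holds). Time passes only in rows, so rows that repeat a pose let the fingers close. It gives the time, the measured TCP pose, the force, the opening and the grip force at its end, in the units of the state.
- sensors.get_obs(): the state, without advancing time (a new reading comes with each control period).
- optics.grab_frame(name): name is "scene" or "side" or "wrist"; returns a dict with "color" (400x640x3 uint8, blue, green, red), "depth" (400x640 float32, mm along the optical axis (not along the pixel's ray), 0 where there is no reading), "vfov" (degrees; the focal length in pixels is half the picture's height over the tangent of half this angle, whatever the lens; pixels are square), "cx", "cy" (the principal point, pixels), "pose" (4x4, takes a point from camera to world coordinates). Camera axes: x right, y down, z forward; pixel columns grow to the right and rows downward; lengths in mm; the calibration is good to about 2 mm. A picture is of the moment at which its call begins.
- ctrl.job_done(): hands the job in; it is judged then, once.
The state is a dict: "time": time; "joint_pos": joint angles; "joint_velocities": joint speeds; "joint_efforts": joint torques, N m; "position": TCP position; "tool_rot": TCP orientation; "wrist_force": force on the tool from outside, world axes, zero at the start; "torque": the same for the moment, N m; "gripper_width": finger opening in mm; "gripper_force": force on a finger pad.
Only numpy, scipy, OpenCV 4.12 (cv2) and the standard library are available. Lean on these libraries where they do the work, as an engineer would, in place of code of your own. Each camera call takes 0.05 s, during which the arm holds its last target. There are 200 camera calls.

### The job

Wind the wooden blank at least once right round with its crank while watching the sprung plunger, and leave it standing with the crown of its larger bulge on the plunger, where the plunger is pushed out furthest. Then, without losing that position, unscrew the metal cap from the top of the spindle, lift it off and stand it, open side down, on the floor of the shallow wooden tray. Do not handle the plunger, and leave the other things on the bench where they are.

Things in the scene. Friction and masses are not known exactly. Their poses are not given: they have to be found in the camera images.
- rig: Fixed pale wooden base: a disc 190 mm across, 18 mm thick, with a 110 mm wide tail reaching 210 mm from its centre. Origin on the bench, on the vertical spindle axis; x points along the tail, the way the plunger is pushed out. On the tail a dark steel plunger housing, 103 to 148 mm from the axis, 40 mm wide, its top 80 mm above the bench.
- spindle: Fixed upright steel spindle; origin on its axis 18 mm above the bench, z up. Above the origin: blank 25 to 60 mm (wooden disc, radius 62 mm, two bulges 100 degrees apart, 12 and 6 mm proud at the crown, 90 degrees wide; the large one is a 50 mm radius arc centred 24 mm off axis), crank arm 64 to 76 mm, cap shoulder 84 mm, thread up to 118 mm.
- crank (a joint): How far the crank has been turned, rad, counter-clockwise from above positive, no stops; starts within 0.1 of 0. The handle can start in any direction round the axis; blank and crank arm are clamped together at an unknown angle, do not slip and turn together. Friction (0.14 N m) keeps them wherever they are left; turning takes 2 to 5 N at the handle.
- handle_mid (a point): Middle of the crank's upright dark wooden handle: a freely turning round grip, 22 mm diameter, 48 mm tall, 72 mm from the spindle axis; the point is on its centre line, 123 mm above the bench, 26 mm above the grip's foot. Grip it from above and lead it in a horizontal circle; the gripper need not turn.
- plunger (a joint): Travel of the level sprung plunger (10 mm steel rod, tip on the blank's rim), m, away from the axis positive: about 0 on the round part of the blank, 0.006 on the crown of the small bulge, 0.012 on the crown of the large one. Spring force 3 to 4.5 N.
- plunger_flag (a point): Top of the thin aluminium flag (20 mm wide, 4 mm thick) on the outer end of the plunger, 107 mm above the bench, that travels with it; 172 mm from the spindle axis when the plunger reads 0.
- cap: Loose screw cap on top of the spindle, bare ribbed aluminium: 57 mm diameter over the ribs, 44 mm tall, closed top, 130 g. Origin: centre of its open underside, z up; 102 mm above the bench when screwed home, on a shoulder that does not turn with the crank. Right-hand thread: counter-clockwise from above raises it 18 mm a turn (3 mm play); after about 2.2 rad it lifts off.
- tray: Shallow square wooden tray, 150 mm by 150 mm outside, 26 mm tall, walls and floor 6 mm. Origin: centre of underside. Fixed; stands left or right of the rig.
- tub: White plastic tub of odds and ends, 140 x 120 x 60 mm, contents up to 75 mm high, origin at its underside; stands on the other side of the rig from the tray. Leave it.
- glue: Upright white bottle, 60 mm diameter, 170 mm tall, origin at its underside. Leave it.
- tin: Steel tin, 74 mm diameter, 100 mm tall, origin at its underside. Leave it.
- hammer: Claw hammer, 270 mm, lying between robot and rig. Leave it.
- screwdriver: Screwdriver, 200 mm, lying at the left. Leave it.
- tape: Roll of tape, 100 mm diameter, 25 mm tall, lying flat. Leave it.
- offcut: Wooden offcut, 90 x 60 x 35 mm. Leave it.

How it is judged:
By the outcome, as a careful person would: the job done as asked, in the order asked, and still so for the second after the job is handed in, with the robot touching nothing.
It also fails if it takes over 72 s, if anything falls off the work surface, if the arm or the gripper's body presses on something with over 40 N, if the wrist force passes 120 N, or if a joint passes its speed limit or range.

## Working session

There is one attempt and no reset: what is moved stays moved. The work goes in short steps, Python scripts to look and compute and a tool call to move; the robot and the scene stay as the last step left them, time stands still between calls to the robot, and variables do not carry over. Pictures are saved under pics/ and viewed, at most 10 in all, crops included, and the job is handed in when it is done.

Besides the shell and the picture viewer there is one more tool, called after "Request:" as name([rows], argument=value, ...), one row to a line, values as JSON. send_rows: Moves the arm, as the interface text tells. Its arguments: {"type":"object","properties":{"delta_pos":{"type":"array","items":{"type":"array","items":{"type":"number"}}},"spin":{"type":"array","items":{"type":"number"}},"grip":{"type":"array","items":{"type":"number"}},"squeeze":{"type":"number"}},"required":["delta_pos","spin","grip"]}

```bash
mkdir -p pics; ls; cat > h.py <<'E'
import numpy as np, cv2
from cell import sensors, optics, ctrl
def grab(n):
    f=optics.grab_frame(n); f['f']=200/np.tan(np.radians(f['vfov'])/2); f['pose']=np.array(f['pose']); return f
def cloud(f):
    v,u=np.mgrid[0:400,0:640]; d=f['depth']
    P=np.stack([(u-f['cx'])/f['f']*d,(v-f['cy'])/f['f']*d,d],-1)
    W=P@f['pose'][:3,:3].T+f['pose'][:3,3]; W[d<=0]=np.nan
    return W
def ray(f,u,v,z):
    d=f['pose'][:3,:3]@np.array([(u-f['cx'])/f['f'],(v-f['cy'])/f['f'],1]); o=f['pose'][:3,3]
    return o+d*(z-o[2])/d[2]
def proj(f,p):
    q=f['pose'][:3,:3].T@(np.asarray(p,float)-f['pose'][:3,3]); return q[0]/q[2]*f['f']+f['cx'],q[1]/q[2]*f['f']+f['cy']
E
python3 - <<'E'
from h import *
s=sensors.get_obs(); print(s)
a=[]
for n in("scene","side","wrist"):
    f=grab(n); print(n,f['vfov'],f['cx'],f['cy'],f['pose'].round(3).tolist(),(f['depth']>0).mean())
    cv2.imwrite(f'pics/{n}0.png',f['color']); np.savez(f'{n}0.npz',**{k:f[k] for k in f})
    a.append(f['color'])
cv2.imwrite('pics/all0.png',cv2.resize(np.vstack([a[0],a[1]]),(800,1000))[:600] if 0 else a[0])
E
```

```text
pics
{'time': 0.0, 'joint_pos': array([-1.37678115e+00,  2.59324773e-01,  1.53610680e+00, -2.89689387e-06,
        1.34797906e+00, -2.02794915e-01]), 'joint_velocities': array([-8.62950127e-04, -5.58435319e-04,  3.52995410e-04,  1.06242554e-03,
        2.26465006e-04,  8.77686220e-06]), 'joint_efforts': array([-9.24555243e-04, -4.37316620e+01, -2.84001625e+01,  7.15703890e-02,
        4.10808530e-02, -1.29587811e-04]), 'position': array([ 212.47717403, -506.69902915,  217.81799901]), 'tool_rot': array([ 9.80381731e-01,  1.97106153e-01,  2.57798450e-06, -9.08984245e-04]), 'wrist_force': array([-0.02063317,  0.58469901,  0.26520916]), 'torque': array([-0.02583514,  0.02712786,  0.01842916]), 'gripper_force': 0.0, 'gripper_width': 93.11157754871962}
scene 51.38489281853728 321.8265965967941 201.27967747936958 [[-0.863, 0.352, -0.362, 1029.467], [0.505, 0.6, -0.62, 935.701], [-0.001, -0.718, -0.696, 1092.78], [0.0, 0.0, 0.0, 1.0]] 0.9959140625
side 47.73185526920643 319.73872468591804 198.6435879613286 [[-0.773, -0.38, 0.508, -239.311], [-0.634, 0.474, -0.61, 984.796], [-0.009, -0.794, -0.608, 986.319], [0.0, 0.0, 0.0, 1.0]] 0.9962734375
wrist 61.333753003842396 316.8585121742757 199.4835639867989 [[0.387, -0.883, -0.266, 287.491], [-0.922, -0.371, -0.11, -477.57], [-0.002, 0.288, -0.958, 383.912], [0.0, 0.0, 0.0, 1.0]] 0.99576171875
```

View pics/scene0.png

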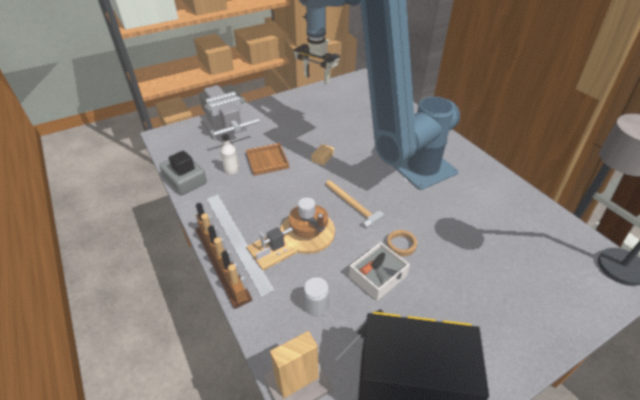

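View pics/side0.png

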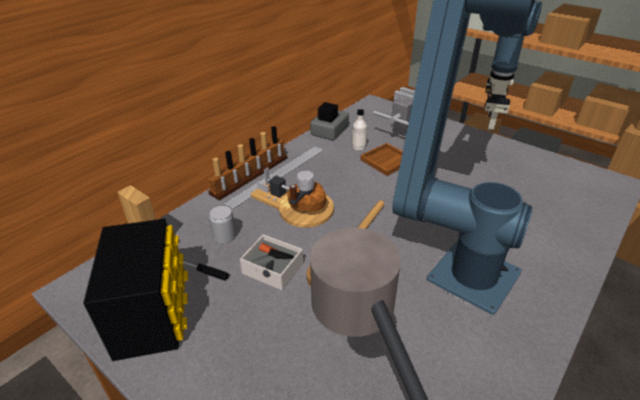

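The scene view shows the cap at (307,206), the handle near (321,214), the plunger housing at (275,240), the tray at (267,158) and the tub at (380,270). The side view shows the cap at (305,180). Next I'll measure them from depth.

```bash
python3 - <<'E'
from h import *
for n,box in(("scene",(230,190,345,275)),("side",(240,160,345,230))):
    f=dict(np.load(f'{n}0.npz')); W=cloud(f); u0,v0,u1,v1=box
    S=W[v0:v1,u0:u1].reshape(-1,3); C=f['color'][v0:v1,u0:u1].reshape(-1,3).astype(int)
    m=(S[:,2]>141)&(S[:,2]<152); 
    c,r=cv2.minEnclosingCircle(S[m][:,:2].astype(np.float32)); print(n,'cap',m.sum(),c,r,np.median(S[m],0).round(1))
    # base pts z~18
    m=(S[:,2]>13)&(S[:,2]<23); 
    print(' base bounds',S[m].min(0).round(),S[m].max(0).round(), cv2.minAreaRect(S[m][:,:2].astype(np.float32)))
    ax=np.array(c)
    for lo,hi in((75,85),(98,112),(112,152)):
        m=(S[:,2]>lo)&(S[:,2]<hi)
        q=S[m]; rr=np.hypot(*(q[:,:2]-ax).T); a=np.degrees(np.arctan2(q[:,1]-ax[1],q[:,0]-ax[0]))
        k=rr>45
        print(lo,[(round(x),round(y),round(z),*map(int,cc)) for x,y,z,cc in list(zip(rr[k],a[k],q[k][:,2],C[m][k]))[::max(1,k.sum()//25)]])
f=dict(np.load('scene0.npz'));W=cloud(f);S=W[135:185,235:300].reshape(-1,3)
for lo,hi in((22,30),(3,10)):
    m=(S[:,2]>lo)&(S[:,2]<hi); print('tray',lo,m.sum(),cv2.minAreaRect(S[m][:,:2].astype(np.float32)))
im=np.vstack([cv2.resize(f['color'][185:285,225:350],(750,600))]); cv2.imwrite('pics/c0.png',im)
E
```

```text
scene cap 223 (728.109375, 134.37266540527344) 182.5290069580078 [587.4  82.6 145.4]
 base bounds [374. -58.  13.] [867. 169.  23.] ((609.6387939453125, 78.56932067871094), (505.7114562988281, 187.28114318847656), 11.191374778747559)
75 [(219, -153, 80, 156, 162, 177), (209, -155, 77, 131, 148, 178), (222, -162, 77, 99, 132, 175), (161, -138, 80, 74, 95, 122), (197, -160, 78, 91, 134, 185), (202, -165, 80, 116, 144, 186), (211, -169, 79, 97, 129, 172), (144, -143, 77, 76, 97, 127), (145, -149, 78, 92, 100, 119), (124, -136, 77, 90, 123, 162), (131, -149, 76, 81, 115, 155), (138, -158, 77, 85, 111, 144), (185, -175, 75, 80, 112, 152), (103, -144, 79, 83, 115, 154), (109, -152, 76, 85, 124, 173), (108, -155, 75, 86, 127, 175), (109, -161, 77, 89, 129, 179), (104, -161, 76, 88, 127, 176), (72, -120, 80, 110, 108, 111), (143, 180, 79, 75, 89, 106), (125, -177, 78, 87, 123, 167), (113, -178, 81, 86, 119, 163), (67, -86, 79, 140, 137, 139), (54, -101, 78, 105, 104, 104), (47, -126, 78, 108, 105, 104), (141, 3, 82, 172, 187, 201)]
98 [(133, -151, 111, 114, 117, 126), (132, -151, 108, 106, 1
[... 3991 characters left out ...]
), (51, 111, 151, 69, 75, 98), (51, 103, 145, 34, 52, 81), (48, 113, 146, 22, 36, 68), (51, 102, 141, 16, 34, 69), (46, 112, 140, 17, 34, 63), (51, 102, 137, 14, 32, 64), (53, 95, 132, 17, 44, 78), (51, 106, 135, 17, 35, 65), (52, 98, 128, 17, 35, 66), (51, 110, 131, 18, 35, 63), (54, 100, 126, 19, 35, 66), (47, 108, 124, 20, 31, 63), (54, 99, 122, 14, 33, 66), (49, 108, 122, 11, 27, 61), (55, 104, 120, 21, 36, 67), (55, 99, 115, 25, 39, 73), (47, 107, 112, 11, 28, 59)]
tray 22 156 ((568.4918823242188, -370.7425231933594), (155.70201110839844, 211.7100067138672), 77.82315063476562)
tray 3 714 ((534.6171264648438, -382.80682373046875), (343.26806640625, 282.02423095703125), 61.87199401855469)
```

View pics/c0.png

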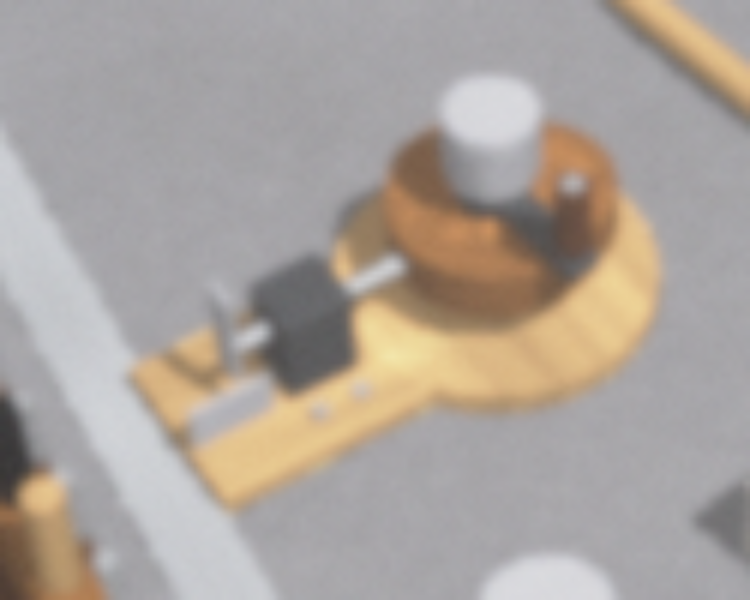

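The crop shows the cap-top centre at about (307,202), the handle top at (320,215), the flag top at (262,233) and the plunger tip touching the rim at (292,229). I'll cast rays and look for other views of the same points.

```bash
python3 - <<'E'
from h import *
f=dict(np.load('scene0.npz'))
for n,u,v,z in(("cap",306.7,202.2,146),("handle",320.3,215.5,145),("flag",261.7,233.3,107)): print(n,ray(f,u,v,z).round(1))
# tray by colour (saturated brown)
for n,b in(("scene",(240,140,295,180)),("side",(350,140,410,178))):
    f=dict(np.load(f'{n}0.npz')); W=cloud(f); u0,v0,u1,v1=b
    c=f['color'][v0:v1,u0:u1]; hsv=cv2.cvtColor(c,cv2.COLOR_BGR2HSV); m=(hsv[...,1]>90).astype(np.uint8)
    k,l,st,ce=cv2.connectedComponentsWithStats(m); i=1+st[1:,4].argmax()
    S=W[v0:v1,u0:u1][(l==i)]; S=S[(S[:,2]>2)&(S[:,2]<30)]; print(n,'tray',len(S),cv2.minAreaRect(S[:,:2].astype(np.float32)))
    u0,v0,u1,v1=(205,130,255,180) if n=="scene" else (340,105,380,155)
    S=W[v0:v1,u0:u1].reshape(-1,3); S=S[(S[:,2]>40)&(S[:,2]<175)&(S[:,0]<900)&(S[:,0]>300)]; print('glue',np.median(S,0))
E
```

```text
cap [581.8  70.4 146. ]
handle [573.4 144.2 145. ]
flag [753.9  86.2 107. ]
scene tray 823 ((538.7943725585938, -363.18304443359375), (158.13259887695312, 145.17227172851562), 78.44811248779297)
glue [ 691.35080833 -369.4430663   106.9928569 ]
side tray 841 ((535.1860961914062, -363.0628662109375), (161.7289276123047, 154.0816650390625), 79.06901550292969)
glue [ 680.53435679 -374.50772865   87.47157235]
```

Request:
send_rows([
  [0.03, -0.02, -0.02],
  [0.06, -0.045, -0.04],
  [0.09, -0.07, -0.06],
  [0.12, -0.095, -0.07],
  [0.15, -0.12, -0.07],
  [0.18, -0.142, -0.07],
  [0.21, -0.166, -0.07],
  [0.24, -0.19, -0.07],
  [0.27, -0.213, -0.07],
  [0.3, -0.237, -0.07],
  [0.33, -0.26, -0.07],
  [0.36, -0.284, -0.07],
  [0.39, -0.308, -0.07],
  [0.42, -0.332, -0.07],
  [0.45, -0.355, -0.07],
  [0.48, -0.379, -0.07],
  [0.51, -0.403, -0.07],
  [0.54, -0.426, -0.07],
  [0.57, -0.45, -0.07],
  [0.584, -0.461, -0.07],
], spin=[-0.6, -1.2, -1.8, -2.4, -3, -3.6, -4.2, -4.8, -5.4, -6, -6.6, -7.2, -7.8, -8.4, -9, -9.6, -10.2, -10.8, -11.4, -12], grip=[0.093, 0.093, 0.093, 0.093, 0.093, 0.093, 0.093, 0.093, 0.06, 0.05, 0.045, 0.045, 0.045, 0.045, 0.045, 0.045, 0.045, 0.045, 0.045, 0.045], squeeze=10)

```text
time: 1.82
position: [574.1, 147.6, 287.8]
tool_rot: [0.675, 0.738, 0.0, -0.001]
wrist_force: [-0.7, -1.1, -0.5]
gripper_width: 45.3
gripper_force: 0.0
```

```bash
python3 - <<'E'
from h import *
f=grab('wrist'); s=sensors.get_obs(); print(s['time'],s['position'],s['tool_rot'],s['joint_pos'],s['gripper_width'])
np.savez('w1.npz',**f); cv2.imwrite('pics/w1.png',f['color'])
for n,p in(("cap",(581.8,70.4,146)),("handle",(573.4,144.2,145)),("flag",(753.9,86.2,107))): print(n,proj(f,p))
E
```

```text
1.8667 [574.63433535 148.84301426 287.44390696] [ 0.67331353  0.73935605  0.00076464 -0.00096995] [ 0.06414604  0.30397453  1.30709834  0.00245975  1.53076747 -0.02938497] 44.76772224074403
cap (np.float64(317.2501291650774), np.float64(260.3287187381836))
handle (np.float64(315.3206678352666), np.float64(188.76419959656923))
flag (np.float64(471.97422924470885), np.float64(243.91955041634088))
```

View pics/w1.png

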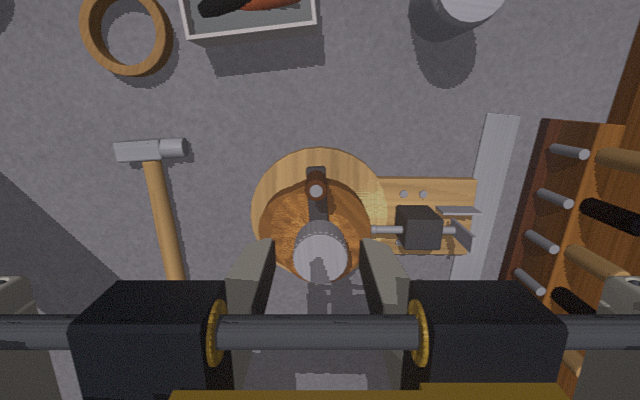

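The wrist view shows the handle top at (316,190), the cap top at (320,258) and the flag top near (463,238), all close to the predicted positions. The estimate is good enough to grip the handle.

```bash
python3 - <<'E'
from h import *
f=dict(np.load('w1.npz'))
h=cv2.cvtColor(f['color'],cv2.COLOR_BGR2HSV); W=cloud(f)
m=(W[...,2]>141)&(W[...,2]<150); 
k,l,st,ce=cv2.connectedComponentsWithStats(m.astype(np.uint8))
for i in range(1,k):
    if st[i,4]>60: print(st[i],ce[i].round(1),ray(f,*ce[i],146).round(1))
m=((W[...,2]>96)&(W[...,2]<112)&(W[...,0]>720)&(W[...,0]<790)); print('flag',W[m][:, :].min(0),W[m].max(0),m.sum())
m=(W[...,2]>74)&(W[...,2]<84)&(W[...,0]>660)&(W[...,0]<760)&(W[...,1]<130)&(W[...,1]>30);print('housing',cv2.minAreaRect(W[m][:,:2].astype(np.float32)),m.sum())
R=lambda q:0
E
```

```text
[304 179  23  22 393] [315.3 189.3] [573.4 143.9 146. ]
[622 213  18  24 285] [631.9 224.7] [883.5 135.7 146. ]
[ 293  232   54   52 2146] [319.5 258. ] [583.8  73.2 146. ]
[603 267  27  14 168] [615.4 272.3] [885.2  84.  146. ]
[570 359  13  19 143] [575.9 367.3] [881.6 -35.4 146. ]
flag [720.01006191  74.7706822   96.2489146 ] [758.15665633 328.97076094 108.89216504] 319
housing ((721.1193237304688, 83.42225646972656), (71.82455444335938, 39.247894287109375), 5.271742343902588) 1259
```

Request:
send_rows([
  [0, 0, 0.01],
  [0, 0, 0.03],
  [0, 0, 0.055],
  [0, 0, 0.085],
  [0, 0, 0.115],
  [0, 0, 0.14],
  [0, 0, 0.16],
  [0, 0, 0.173],
  [0, 0, 0.18],
  [0, 0, 0.182],
  [0, 0, 0.182],
  [0, 0, 0.182],
  [0, 0, 0.182],
  [0, 0, 0.182],
  [0, 0, 0.182],
  [0, 0, 0.182],
], spin=[0, 0, 0, 0, 0, 0, 0, 0, 0, 0, 0, 0, 0, 0, 0, 0], grip=[0.045, 0.045, 0.045, 0.045, 0.045, 0.045, 0.045, 0.045, 0.045, 0.045, 0.045, 0.018, 0.018, 0.018, 0.018, 0.018], squeeze=25)

```text
time: 3.2
position: [573.3, 143.7, 107.4]
tool_rot: [0.677, 0.736, 0.0, 0.0]
wrist_force: [-1.1, -0.6, 2.8]
gripper_width: 21.7
gripper_force: 25.0
```

```bash
python3 - <<'E'
from h import *
W=np.concatenate([cloud(dict(np.load(n+'0.npz'))).reshape(-1,3) if n!='w' else cloud(dict(np.load('w1.npz'))).reshape(-1,3) for n in ('w',)])
m=(W[:,2]>70)&(W[:,2]<84); q=W[m][:,:2]-[583,72.5]; r=np.hypot(*q.T); a=np.degrees(np.arctan2(q[:,1],q[:,0]))%360
for k in range(0,360,10):
    t=(a>=k)&(a<k+10)&(r<85); print(k,t.sum(),r[t].max().round(1) if t.any() else None,end=' | ')
# circle path, tool frame steps of 10 deg CCW
print()
c=np.array([583,72.5]);h=np.array([573.3,143.8])-c; X=np.array([-.082,.9966]);Y=np.array([.9966,.082])
for d in range(0,61,5):
    t=np.radians(d); p=np.array([[np.cos(t),-np.sin(t)],[np.sin(t),np.cos(t)]])@h-h; print(d,(p@X).round(1),(p@Y).round(1))
E
```

```text
0 176 62.3 | 10 184 62.4 | 20 197 62.0 | 30 196 61.8 | 40 205 61.8 | 50 214 61.6 | 60 212 61.4 | 70 185 61.5 | 80 71 61.3 | 90 0 None | 100 0 None | 110 122 61.0 | 120 200 60.8 | 130 234 64.7 | 140 251 67.6 | 150 266 70.5 | 160 270 72.0 | 170 272 73.0 | 180 261 72.7 | 190 142 71.8 | 200 124 58.0 | 210 137 63.6 | 220 118 64.6 | 230 70 61.5 | 240 40 63.6 | 250 18 66.3 | 260 5 67.3 | 270 1 68.6 | 280 3 67.7 | 290 17 68.3 | 300 38 66.9 | 310 62 64.4 | 320 93 61.9 | 330 92 59.0 | 340 85 53.3 | 350 101 61.2 | 
0 0.0 0.0
5 -0.6 -6.2
10 -1.8 -12.4
15 -3.4 -18.5
20 -5.6 -24.3
25 -8.3 -30.0
30 -11.5 -35.4
35 -15.2 -40.5
40 -19.3 -45.3
45 -23.7 -49.7
50 -28.6 -53.7
55 -33.8 -57.2
60 -39.2 -60.3
```

```bash
cat > circ.py <<'E'
import numpy as np,sys
# circ.py start end step [cx cy r h0]: rows in tool frame; crank angles deg, CCW, 0=start
def rows(a,b,n,hold,c,h):
    X=np.array([-.082,.9966]);Y=np.array([.9966,.082])
    h=np.array(h)-c
    P=lambda d:np.array([[np.cos(d),-np.sin(d)],[np.sin(d),np.cos(d)]])@h
    out=[]
    for d in np.radians(np.r_[np.linspace(a,b,n+1)[1:],[b]*hold]):
        p=(P(d)-P(np.radians(a)))/1000; out.append([round(p@X,4),round(p@Y,4),0])
    return out
if __name__=='__main__':
    a,b,n,hold=map(float,sys.argv[1:5]); 
    print(rows(a,b,int(n),int(hold),np.array([583,72.5]),[573.2,143.7]))
E
python3 circ.py 0 90 19 1
python3 - <<'E'
from h import *
np.savez('s1.npz',**grab('scene'))
E
```

```text
[[np.float64(-0.0006), np.float64(-0.0059), 0], [np.float64(-0.0016), np.float64(-0.0118), 0], [np.float64(-0.0032), np.float64(-0.0175), 0], [np.float64(-0.0052), np.float64(-0.0231), 0], [np.float64(-0.0076), np.float64(-0.0285), 0], [np.float64(-0.0105), np.float64(-0.0337), 0], [np.float64(-0.0138), np.float64(-0.0386), 0], [np.float64(-0.0175), np.float64(-0.0432), 0], [np.float64(-0.0216), np.float64(-0.0476), 0], [np.float64(-0.026), np.float64(-0.0515), 0], [np.float64(-0.0308), np.float64(-0.0551), 0], [np.float64(-0.0358), np.float64(-0.0583), 0], [np.float64(-0.0411), np.float64(-0.0611), 0], [np.float64(-0.0465), np.float64(-0.0634), 0], [np.float64(-0.0522), np.float64(-0.0652), 0], [np.float64(-0.058), np.float64(-0.0666), 0], [np.float64(-0.0638), np.float64(-0.0675), 0], [np.float64(-0.0698), np.float64(-0.0679), 0], [np.float64(-0.0757), np.float64(-0.0678), 0], [np.float64(-0.0757), np.float64(-0.0678), 0]]
```

Request:
send_rows([
  [-0.0006, -0.0059, 0],
  [-0.0016, -0.0118, 0],
  [-0.0032, -0.0175, 0],
  [-0.0052, -0.0231, 0],
  [-0.0076, -0.0285, 0],
  [-0.0105, -0.0337, 0],
  [-0.0138, -0.0386, 0],
  [-0.0175, -0.0432, 0],
  [-0.0216, -0.0476, 0],
  [-0.026, -0.0515, 0],
  [-0.0308, -0.0551, 0],
  [-0.0358, -0.0583, 0],
  [-0.0411, -0.0611, 0],
  [-0.0465, -0.0634, 0],
  [-0.0522, -0.0652, 0],
  [-0.058, -0.0666, 0],
  [-0.0638, -0.0675, 0],
  [-0.0698, -0.0679, 0],
  [-0.0757, -0.0678, 0],
  [-0.0757, -0.0678, 0],
], spin=[0, 0, 0, 0, 0, 0, 0, 0, 0, 0, 0, 0, 0, 0, 0, 0, 0, 0, 0, 0], grip=[0.018, 0.018, 0.018, 0.018, 0.018, 0.018, 0.018, 0.018, 0.018, 0.018, 0.018, 0.018, 0.018, 0.018, 0.018, 0.018, 0.018, 0.018, 0.018, 0.018])

```text
time: 4.92
position: [512.2, 61.8, 107.3]
tool_rot: [0.678, 0.735, 0.001, 0.001]
wrist_force: [4.0, -0.3, 4.7]
gripper_width: 21.2
gripper_force: 25.0
```

```bash
sed -i 's/round(p@X,4),round(p@Y,4)/float(round(p@X,4)),float(round(p@Y,4))/' circ.py
python3 - <<'E'
from h import *
np.savez('s2.npz',**grab('scene')); f=grab('wrist'); np.savez('w2.npz',**f); cv2.imwrite('pics/w2.png',f['color'])
s=sensors.get_obs(); print(s['position'],s['wrist_force'],s['torque'],s['gripper_force'])
print(proj(f,(754.4,88.5,107)))
E
python3 circ.py 90 180 19 1
```

```text
[512.19359268  61.85212797 107.25501502] [ 3.82888687 -0.68309184  5.2383712 ] [-0.09727133 -0.82944857 -0.0390821 ] 25.000945329666138
(np.float64(771.5208390370212), np.float64(238.6728245635762))
[[-0.0059, 0.0006, 0], [-0.0118, 0.0016, 0], [-0.0175, 0.0032, 0], [-0.0231, 0.0052, 0], [-0.0285, 0.0076, 0], [-0.0337, 0.0105, 0], [-0.0386, 0.0138, 0], [-0.0432, 0.0175, 0], [-0.0476, 0.0216, 0], [-0.0515, 0.026, 0], [-0.0551, 0.0308, 0], [-0.0583, 0.0358, 0], [-0.0611, 0.0411, 0], [-0.0634, 0.0465, 0], [-0.0652, 0.0522, 0], [-0.0666, 0.058, 0], [-0.0675, 0.0638, 0], [-0.0679, 0.0698, 0], [-0.0678, 0.0757, 0], [-0.0678, 0.0757, 0]]
```

View pics/w2.png

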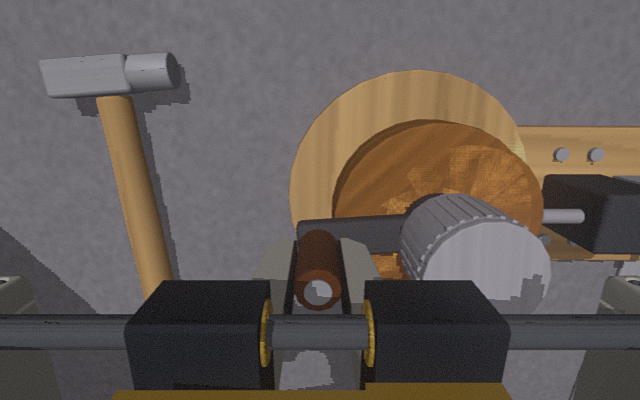

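The wrist view confirms the handle is held at (318,290) and the crank has turned, with the plunger tip on the rim at (545,215). Forces are only a few newtons, so I'll carry on.

Request:
send_rows([
  [-0.0059, 0.0006, 0],
  [-0.0118, 0.0016, 0],
  [-0.0175, 0.0032, 0],
  [-0.0231, 0.0052, 0],
  [-0.0285, 0.0076, 0],
  [-0.0337, 0.0105, 0],
  [-0.0386, 0.0138, 0],
  [-0.0432, 0.0175, 0],
  [-0.0476, 0.0216, 0],
  [-0.0515, 0.026, 0],
  [-0.0551, 0.0308, 0],
  [-0.0583, 0.0358, 0],
  [-0.0611, 0.0411, 0],
  [-0.0634, 0.0465, 0],
  [-0.0652, 0.0522, 0],
  [-0.0666, 0.058, 0],
  [-0.0675, 0.0638, 0],
  [-0.0679, 0.0698, 0],
  [-0.0678, 0.0757, 0],
  [-0.0678, 0.0757, 0],
], spin=[0, 0, 0, 0, 0, 0, 0, 0, 0, 0, 0, 0, 0, 0, 0, 0, 0, 0, 0, 0], grip=[0.018, 0.018, 0.018, 0.018, 0.018, 0.018, 0.018, 0.018, 0.018, 0.018, 0.018, 0.018, 0.018, 0.018, 0.018, 0.018, 0.018, 0.018, 0.018, 0.018])

```text
time: 6.68
position: [592.0, 0.8, 107.3]
tool_rot: [0.677, 0.736, -0.001, -0.0]
wrist_force: [1.1, -0.4, 9.6]
gripper_width: 21.8
gripper_force: 25.0
```

```bash
cat > look.py <<'E'
from h import *
import sys
n=sys.argv[1]; f=grab('scene'); np.savez(f's{n}.npz',**f)
s=sensors.get_obs(); p=s['position'][:2]-[583,72.5]; print(s['time'],s['position'].round(1),'r',np.hypot(*p).round(1),'crank',((np.degrees(np.arctan2(p[1],p[0]))-97.8)%360).round(1),s['wrist_force'].round(1))
E
python3 look.py 3; python3 circ.py 180 270 19 1
```

```text
6.7333 [592.1   0.8 107.3] r 72.3 crank 179.4 [ 1.1 -0.6  8.3]
[[0.0006, 0.0059, 0], [0.0016, 0.0118, 0], [0.0032, 0.0175, 0], [0.0052, 0.0231, 0], [0.0076, 0.0285, 0], [0.0105, 0.0337, 0], [0.0138, 0.0386, 0], [0.0175, 0.0432, 0], [0.0216, 0.0476, 0], [0.026, 0.0515, 0], [0.0308, 0.0551, 0], [0.0358, 0.0583, 0], [0.0411, 0.0611, 0], [0.0465, 0.0634, 0], [0.0522, 0.0652, 0], [0.058, 0.0666, 0], [0.0638, 0.0675, 0], [0.0698, 0.0679, 0], [0.0757, 0.0678, 0], [0.0757, 0.0678, 0]]
```

Request:
send_rows([
  [0.0006, 0.0059, 0],
  [0.0016, 0.0118, 0],
  [0.0032, 0.0175, 0],
  [0.0052, 0.0231, 0],
  [0.0076, 0.0285, 0],
  [0.0105, 0.0337, 0],
  [0.0138, 0.0386, 0],
  [0.0175, 0.0432, 0],
  [0.0216, 0.0476, 0],
  [0.026, 0.0515, 0],
  [0.0308, 0.0551, 0],
  [0.0358, 0.0583, 0],
  [0.0411, 0.0611, 0],
  [0.0465, 0.0634, 0],
  [0.0522, 0.0652, 0],
  [0.058, 0.0666, 0],
  [0.0638, 0.0675, 0],
  [0.0698, 0.0679, 0],
  [0.0757, 0.0678, 0],
  [0.0757, 0.0678, 0],
], spin=[0, 0, 0, 0, 0, 0, 0, 0, 0, 0, 0, 0, 0, 0, 0, 0, 0, 0, 0, 0], grip=[0.018, 0.018, 0.018, 0.018, 0.018, 0.018, 0.018, 0.018, 0.018, 0.018, 0.018, 0.018, 0.018, 0.018, 0.018, 0.018, 0.018, 0.018, 0.018, 0.018])

```text
time: 8.4
position: [654.8, 82.2, 107.4]
tool_rot: [0.677, 0.736, 0.001, 0.001]
wrist_force: [5.3, 0.8, 5.6]
gripper_width: 21.6
gripper_force: 25.0
```

```bash
python3 look.py 4; python3 - <<'E'
from h import *
f=grab('wrist'); np.savez('w4.npz',**f); print(proj(f,(754.4,88.5,107)))
E
```

```text
8.45 [654.9  82.2 107.4] r 72.5 crank 269.9 [5.5 1.4 5.1]
(np.float64(499.68028584825527), np.float64(253.46394798875576))
```

Request:
send_rows([
  [0.0059, -0.0006, 0],
  [0.0118, -0.0016, 0],
  [0.0175, -0.0032, 0],
  [0.0231, -0.0052, 0],
  [0.0285, -0.0076, 0],
  [0.0337, -0.0105, 0],
  [0.0386, -0.0138, 0],
  [0.0432, -0.0175, 0],
  [0.0476, -0.0216, 0],
  [0.0515, -0.026, 0],
  [0.0551, -0.0308, 0],
  [0.0583, -0.0358, 0],
  [0.0611, -0.0411, 0],
  [0.0634, -0.0465, 0],
  [0.0652, -0.0522, 0],
  [0.0666, -0.058, 0],
  [0.0675, -0.0638, 0],
  [0.0679, -0.0698, 0],
  [0.0678, -0.0757, 0],
  [0.0678, -0.0757, 0],
], spin=[0, 0, 0, 0, 0, 0, 0, 0, 0, 0, 0, 0, 0, 0, 0, 0, 0, 0, 0, 0], grip=[0.018, 0.018, 0.018, 0.018, 0.018, 0.018, 0.018, 0.018, 0.018, 0.018, 0.018, 0.018, 0.018, 0.018, 0.018, 0.018, 0.018, 0.018, 0.018, 0.018])

```text
time: 10.17
position: [571.5, 143.4, 107.3]
tool_rot: [0.677, 0.736, -0.0, -0.0]
wrist_force: [-0.7, 1.1, 8.0]
gripper_width: 21.9
gripper_force: 25.0
```

```bash
python3 look.py 5; python3 circ.py 90 155 14 2
```

```text
10.2167 [571.5 143.4 107.3] r 71.8 crank 1.4 [-1.5  1.1  8.3]
[[-0.0058, 0.0006, 0], [-0.0115, 0.0016, 0], [-0.0172, 0.0031, 0], [-0.0227, 0.005, 0], [-0.028, 0.0074, 0], [-0.0331, 0.0102, 0], [-0.0379, 0.0133, 0], [-0.0425, 0.0169, 0], [-0.0468, 0.0209, 0], [-0.0508, 0.0251, 0], [-0.0544, 0.0297, 0], [-0.0576, 0.0346, 0], [-0.0604, 0.0397, 0], [-0.0628, 0.045, 0], [-0.0628, 0.045, 0], [-0.0628, 0.045, 0]]
```

Request:
send_rows([
  [-0.0006, -0.0059, 0],
  [-0.0016, -0.0118, 0],
  [-0.0032, -0.0175, 0],
  [-0.0052, -0.0231, 0],
  [-0.0076, -0.0285, 0],
  [-0.0105, -0.0337, 0],
  [-0.0138, -0.0386, 0],
  [-0.0175, -0.0432, 0],
  [-0.0216, -0.0476, 0],
  [-0.026, -0.0515, 0],
  [-0.0308, -0.0551, 0],
  [-0.0358, -0.0583, 0],
  [-0.0411, -0.0611, 0],
  [-0.0465, -0.0634, 0],
  [-0.0522, -0.0652, 0],
  [-0.058, -0.0666, 0],
  [-0.0638, -0.0675, 0],
  [-0.0698, -0.0679, 0],
  [-0.0757, -0.0678, 0],
  [-0.0757, -0.0678, 0],
], spin=[0, 0, 0, 0, 0, 0, 0, 0, 0, 0, 0, 0, 0, 0, 0, 0, 0, 0, 0, 0], grip=[0.018, 0.018, 0.018, 0.018, 0.018, 0.018, 0.018, 0.018, 0.018, 0.018, 0.018, 0.018, 0.018, 0.018, 0.018, 0.018, 0.018, 0.018, 0.018, 0.018])

```text
time: 11.88
position: [512.2, 61.8, 107.3]
tool_rot: [0.678, 0.735, 0.001, 0.001]
wrist_force: [4.1, 0.7, 5.7]
gripper_width: 21.6
gripper_force: 25.0
```

```bash
python3 look.py 6; for i in 1 2 ; do python3 look.py 6_$i; done
```

```text
11.9333 [512.2  61.9 107.3] r 71.6 crank 90.7 [ 4.1 -0.4  6.5]
11.9833 [512.2  61.9 107.3] r 71.6 crank 90.7 [ 4.3 -0.   5.3]
12.0333 [512.2  61.9 107.3] r 71.6 crank 90.7 [ 3.1 -0.8  5.7]
```

Request:
send_rows([
  [-0.0058, 0.0006, 0],
  [-0.0115, 0.0016, 0],
  [-0.0172, 0.0031, 0],
  [-0.0227, 0.005, 0],
  [-0.028, 0.0074, 0],
  [-0.0331, 0.0102, 0],
  [-0.0379, 0.0133, 0],
  [-0.0425, 0.0169, 0],
  [-0.0468, 0.0209, 0],
  [-0.0508, 0.0251, 0],
  [-0.0544, 0.0297, 0],
  [-0.0576, 0.0346, 0],
  [-0.0604, 0.0397, 0],
  [-0.0628, 0.045, 0],
  [-0.0628, 0.045, 0],
  [-0.0628, 0.045, 0],
], spin=[0, 0, 0, 0, 0, 0, 0, 0, 0, 0, 0, 0, 0, 0, 0, 0], grip=[0.018, 0.018, 0.018, 0.018, 0.018, 0.018, 0.018, 0.018, 0.018, 0.018, 0.018, 0.018, 0.018, 0.018, 0.018, 0.018])

```text
time: 13.37
position: [560.8, 3.9, 107.2]
tool_rot: [0.677, 0.736, -0.0, -0.001]
wrist_force: [-0.5, 0.7, 8.9]
gripper_width: 21.7
gripper_force: 25.0
```

```bash
for i in 7 7_1 7_2; do python3 look.py $i; done; python3 - <<'E'
from h import *
f=grab('wrist'); np.savez('w7.npz',**f); print(proj(f,(760,88.5,107)))
E
python3 circ.py 155 189 9 2;python3 circ.py 189 222 8 2;python3 circ.py 222 189 8 2
```

```text
13.4167 [560.8   3.9 107.2] r 72.1 crank 154.3 [-0.1  1.1  7.7]
13.4667 [560.8   3.9 107.2] r 72.1 crank 154.3 [-0.4  0.7  8.5]
13.5167 [560.8   3.9 107.2] r 72.1 crank 154.3 [1.6 1.7 9. ]
(np.float64(743.1254884575898), np.float64(121.46569073027004))
[[-0.0016, 0.0045, 0], [-0.0029, 0.009, 0], [-0.004, 0.0136, 0], [-0.0047, 0.0183, 0], [-0.0051, 0.023, 0], [-0.0052, 0.0278, 0], [-0.0049, 0.0325, 0], [-0.0044, 0.0372, 0], [-0.0036, 0.0419, 0], [-0.0036, 0.0419, 0], [-0.0036, 0.0419, 0]]
[[0.0013, 0.005, 0], [0.0029, 0.0099, 0], [0.0049, 0.0147, 0], [0.0072, 0.0193, 0], [0.0098, 0.0238, 0], [0.0128, 0.028, 0], [0.016, 0.0321, 0], [0.0196, 0.0358, 0], [0.0196, 0.0358, 0], [0.0196, 0.0358, 0]]
[[-0.0035, -0.0038, 0], [-0.0068, -0.0078, 0], [-0.0097, -0.012, 0], [-0.0124, -0.0165, 0], [-0.0147, -0.0211, 0], [-0.0167, -0.0259, 0], [-0.0183, -0.0308, 0], [-0.0196, -0.0358, 0], [-0.0196, -0.0358, 0], [-0.0196, -0.0358, 0]]
```

Request:
send_rows([
  [-0.0016, 0.0045, 0],
  [-0.0029, 0.009, 0],
  [-0.004, 0.0136, 0],
  [-0.0047, 0.0183, 0],
  [-0.0051, 0.023, 0],
  [-0.0052, 0.0278, 0],
  [-0.0049, 0.0325, 0],
  [-0.0044, 0.0372, 0],
  [-0.0036, 0.0419, 0],
  [-0.0036, 0.0419, 0],
  [-0.0036, 0.0419, 0],
], spin=[0, 0, 0, 0, 0, 0, 0, 0, 0, 0, 0], grip=[0.018, 0.018, 0.018, 0.018, 0.018, 0.018, 0.018, 0.018, 0.018, 0.018, 0.018])

```text
time: 14.48
position: [603.3, 3.1, 107.3]
tool_rot: [0.677, 0.736, -0.0, 0.0]
wrist_force: [1.3, -0.3, 7.1]
gripper_width: 21.4
gripper_force: 25.0
```

```bash
for i in 8 8_1 8_2; do python3 look.py $i; done
```

```text
14.5333 [603.2   3.  107.3] r 72.3 crank 188.5 [ 1.8 -0.6  7.2]
14.5833 [603.2   3.  107.3] r 72.4 crank 188.4 [ 0.9 -0.4  8.2]
14.6333 [603.3   3.  107.3] r 72.4 crank 188.5 [ 1.7 -0.8  7.3]
```

Request:
send_rows([
  [0.0013, 0.005, 0],
  [0.0029, 0.0099, 0],
  [0.0049, 0.0147, 0],
  [0.0072, 0.0193, 0],
  [0.0098, 0.0238, 0],
  [0.0128, 0.028, 0],
  [0.016, 0.0321, 0],
  [0.0196, 0.0358, 0],
  [0.0196, 0.0358, 0],
  [0.0196, 0.0358, 0],
], spin=[0, 0, 0, 0, 0, 0, 0, 0, 0, 0], grip=[0.018, 0.018, 0.018, 0.018, 0.018, 0.018, 0.018, 0.018, 0.018, 0.018])

```text
time: 15.47
position: [638.2, 25.4, 107.4]
tool_rot: [0.677, 0.736, 0.0, 0.001]
wrist_force: [3.3, -0.0, 6.4]
gripper_width: 22.0
gripper_force: 25.0
```

```bash
for i in 9 9_1 9_2; do python3 look.py $i; done; cat > flag.py <<'E'
from h import *
import glob,sys
# mm of flag travel along the rig axis: subpixel template match of the flag top (scene camera), reference s6 (round part)
def g(n): return dict(np.load(f's{n}.npz'))
def avg(n): return np.mean([g(m)['color'].astype(np.float32).mean(2) for m in ([n] if n in('1','2','3','4','5') else [n,n+'_1',n+'_2'])],0)
f=g('1'); A=np.array([583,72.5]); ax=np.array([.9957,.0924])
px=lambda t:np.array(proj(f,(*(A+ax*(172+t)),100)))
d=(px(12)-px(0))/12; c=px(0); print('px/mm',d.round(3),c.round(1))
ref=cv2.resize(avg(sys.argv[1]),None,fx=8,fy=8,interpolation=cv2.INTER_CUBIC)
R=int(sys.argv[2]) if len(sys.argv)>2 else 5
c8=((c+.5)*8).astype(int); w=R*8; T=ref[c8[1]-w:c8[1]+w,c8[0]-w:c8[0]+w]
for n in sys.argv[3:]:
    I=cv2.resize(avg(n),None,fx=8,fy=8,interpolation=cv2.INTER_CUBIC)
    S=I[c8[1]-w-50:c8[1]+w+50,c8[0]-w-50:c8[0]+w+50]; M=cv2.matchTemplate(S,T,cv2.TM_CCOEFF_NORMED)
    _,mx,_,p=cv2.minMaxLoc(M); o=(np.array(p)-50)/8; print(n,o,'travel',(o@d/(d@d)).round(2),'across',np.cross(d,o).round(2),round(mx,3))
E
python3 flag.py 1 5 1 2 3 4 5 6 7 8 9; cp pics/w1.png /dev/null
python3 -c "
from h import *
a=[dict(np.load(f's{n}.npz'))['color'][222:252,245:285] for n in('1','7','8','9')]
cv2.imwrite('pics/flags.png',cv2.resize(np.vstack([np.hstack(a[:2]),np.hstack(a[2:])]),None,fx=9,fy=9,interpolation=cv2.INTER_CUBIC))"
```

```text
15.5167 [638.2  25.4 107.4] r 72.5 crank 221.7 [ 4.4 -0.2  5.8]
15.5667 [638.2  25.4 107.4] r 72.5 crank 221.7 [ 4.2 -0.2  5.6]
15.6167 [638.2  25.4 107.4] r 72.5 crank 221.7 [ 3.8 -0.1  5.8]
px/mm [-0.277  0.14 ] [262.1 235.3]
1 [0. 0.] travel 0.0 across -0.0 1.0
2 [2.5 0. ] travel -7.2 across -0.35 0.808
3 [2.125 0.125] travel -5.94 across -0.33 0.812
4 [1.    0.125] travel -2.7 across -0.17 0.738
5 [0. 0.] travel 0.0 across -0.0 0.998
6 [2.5   0.125] travel -7.02 across -0.38 0.805
7 [2.5 0. ] travel -7.2 across -0.35 0.805
8 [2.125 0.125] travel -5.94 across -0.33 0.817
9 [2.5 0. ] travel -7.2 across -0.35 0.8flag.py:15: DeprecationWarning: Arrays of 2-dimensional vectors are deprecated. Use arrays of 3-dimensional vectors instead. (deprecated in NumPy 2.0)
  _,mx,_,p=cv2.minMaxLoc(M); o=(np.array(p)-50)/8; print(n,o,'travel',(o@d/(d@d)).round(2),'across',np.cross(d,o).round(2),round(mx,3))
```

View pics/flags.png

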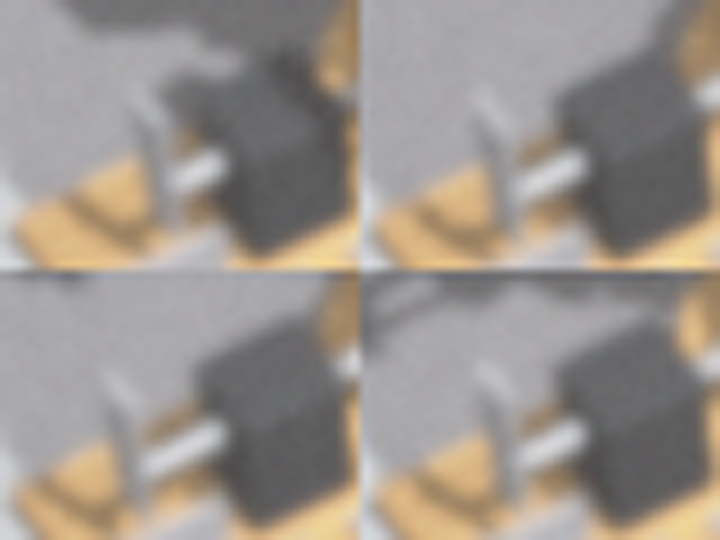

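The crops show the flag top furthest out in frame 8 (crank 188°) and drawn in by equal amounts in frames 7 and 9 (±34°). I'll compare 7 and 9 numerically, using frame 7 as the template.

```bash
sed -i 's/c=px(0); print/c=px(float(sys.argv[3])); print/; s/argv\[3:\]/argv[4:]/' flag.py
for R in 3 4; do python3 -W ignore flag.py 7 $R 8 6 7 8 9; python3 -W ignore flag.py 8 $R 12 6 7 8 9; done; python3 circ.py 222 189 8 4
```

```text
px/mm [-0.277  0.14 ] [259.9 236.4]
6 [ 0.25  -0.125] travel -0.9 across -0.0 0.99
7 [0. 0.] travel 0.0 across -0.0 1.0
8 [-1.375  0.875] travel 5.23 across -0.05 0.995
9 [ 0.25  -0.125] travel -0.9 across -0.0 0.99
px/mm [-0.277  0.14 ] [258.8 236.9]
6 [ 1.625 -1.   ] travel -6.13 across 0.05 0.99
7 [ 1.375 -0.875] travel -5.23 across 0.05 0.994
8 [0. 0.] travel 0.0 across -0.0 1.0
9 [ 1.625 -1.   ] travel -6.13 across 0.05 0.99
px/mm [-0.277  0.14 ] [259.9 236.4]
6 [ 0.25  -0.125] travel -0.9 across -0.0 0.992
7 [0. 0.] travel 0.0 across -0.0 1.0
8 [-1.5   0.75] travel 5.41 across 0.0 0.991
9 [ 0.25  -0.125] travel -0.9 across -0.0 0.992
px/mm [-0.277  0.14 ] [258.8 236.9]
6 [ 1.625 -1.   ] travel -6.13 across 0.05 0.989
7 [ 1.5  -0.75] travel -5.41 across -0.0 0.991
8 [0. 0.] travel 0.0 across -0.0 1.0
9 [ 1.625 -1.   ] travel -6.13 across 0.05 0.987
[[-0.0035, -0.0038, 0], [-0.0068, -0.0078, 0], [-0.0097, -0.012, 0], [-0.0124, -0.0165, 0], [-0.0147, -0.0211, 0], [-0.0167, -0.0259, 0], [-0.0183, -0.0308, 0], [-0.0196, -0.0358, 0], [-0.0196, -0.0358, 0], [-0.0196, -0.0358, 0], [-0.0196, -0.0358, 0], [-0.0196, -0.0358, 0]]
```

```bash
python3 circ.py 222 187 8 3
```

```text
[[-0.0037, -0.004, 0], [-0.0072, -0.0083, 0], [-0.0102, -0.0128, 0], [-0.013, -0.0176, 0], [-0.0153, -0.0226, 0], [-0.0173, -0.0277, 0], [-0.0189, -0.0329, 0], [-0.02, -0.0383, 0], [-0.02, -0.0383, 0], [-0.02, -0.0383, 0], [-0.02, -0.0383, 0]]
```

Request:
send_rows([
  [-0.0037, -0.004, 0],
  [-0.0072, -0.0083, 0],
  [-0.0102, -0.0128, 0],
  [-0.013, -0.0176, 0],
  [-0.0153, -0.0226, 0],
  [-0.0173, -0.0277, 0],
  [-0.0189, -0.0329, 0],
  [-0.02, -0.0383, 0],
  [-0.02, -0.0383, 0],
  [-0.02, -0.0383, 0],
  [-0.02, -0.0383, 0],
  [-0.02, -0.0383, 0],
], spin=[0, 0, 0, 0, 0, 0, 0, 0, 0, 0, 0, 0], grip=[0.018, 0.018, 0.018, 0.018, 0.018, 0.018, 0.018, 0.018, 0.018, 0.018, 0.018, 0.018])

```text
time: 16.62
position: [600.0, 2.2, 107.3]
tool_rot: [0.677, 0.736, -0.001, -0.0]
wrist_force: [-0.7, -1.2, 8.7]
gripper_width: 21.4
gripper_force: 25.0
```

```bash
for i in 10 10_1 10_2; do python3 look.py $i; done; python3 -W ignore flag.py 8 3 12 7 9 10;python3 -W ignore flag.py 8 4 12 10
```

```text
16.6667 [600.    2.2 107.3] r 72.3 crank 185.8 [-0.4 -1.5  9.3]
16.7167 [600.    2.2 107.3] r 72.4 crank 185.8 [-0.7 -1.3  8. ]
16.7667 [600.    2.2 107.3] r 72.3 crank 185.8 [-0.9 -1.   8.7]
px/mm [-0.277  0.14 ] [258.8 236.9]
7 [ 1.375 -0.875] travel -5.23 across 0.05 0.994
9 [ 1.625 -1.   ] travel -6.13 across 0.05 0.99
10 [0. 0.] travel 0.0 across -0.0 0.998
px/mm [-0.277  0.14 ] [258.8 236.9]
10 [0. 0.] travel 0.0 across -0.0 0.999
```

Request:
send_rows([
  [0, 0, 0],
  [0, 0, 0],
  [0, 0, 0],
  [0, 0, 0],
  [0, 0, -0.01],
  [0, 0, -0.03],
  [0, 0, -0.055],
  [0, 0, -0.08],
  [0, 0, -0.095],
  [0.01, -0.0015, -0.1],
  [0.025, -0.004, -0.1],
  [0.045, -0.007, -0.1],
  [0.06, -0.0095, -0.1],
  [0.068, -0.0108, -0.1],
  [0.071, -0.0113, -0.1],
  [0.071, -0.0113, -0.1],
  [0.071, -0.0113, -0.1],
], spin=[0, 0, 0, 0, 0, 0, 0, 0, 0, 0, 0, 0, 0, 0, 0, 0, 0], grip=[0.045, 0.045, 0.045, 0.045, 0.045, 0.045, 0.045, 0.045, 0.045, 0.06, 0.075, 0.075, 0.075, 0.075, 0.075, 0.075, 0.075])

```text
time: 18.18
position: [584.1, 72.8, 206.2]
tool_rot: [0.677, 0.736, -0.0, -0.0]
wrist_force: [0.4, -0.4, -0.4]
gripper_width: 74.9
gripper_force: 0.0
```

```bash
for i in 11 11_1 11_2; do python3 look.py $i; done; python3 -W ignore flag.py 8 3 12 10 11; python3 - <<'E'
from h import *
f=grab('wrist'); np.savez('w11.npz',**f); cv2.imwrite('pics/w11.png',f['color']); s=sensors.get_obs(); print(s['joint_pos'],s['gripper_width'])
W=cloud(f); m=(W[...,2]>141)&(W[...,2]<150)
k,l,st,ce=cv2.connectedComponentsWithStats(m.astype(np.uint8))
for i in range(1,k):
    if st[i,4]>150:
        c,r=cv2.minEnclosingCircle(W[l==i][:,:2].astype(np.float32)); print(st[i],np.round(c,1),r)
E
```

```text
18.2333 [584.3  72.4 206.3] r 1.3 crank 259.2 [ 0.6 -0.8  0.4]
18.2833 [584.4  72.2 206.4] r 1.4 crank 250.1 [-0.1 -0.   0.8]
18.3333 [584.4  72.1 206.5] r 1.5 crank 245.8 [ 0.2 -0.3 -0.2]
px/mm [-0.277  0.14 ] [258.8 236.9]
10 [0. 0.] travel 0.0 across -0.0 0.998
11 [0. 0.] travel 0.0 across -0.0 0.999
[-6.64706236e-02  3.36194992e-01  1.45734594e+00 -1.82166844e-04
  1.34815594e+00 -1.48130162e-01] 74.61181324531279
[ 277  176   77   74 4381] [583.9  71.9] 27.48873519897461
[315 286  29  27 573] [600.2   2.1] 10.977889060974121
```

View pics/w11.png

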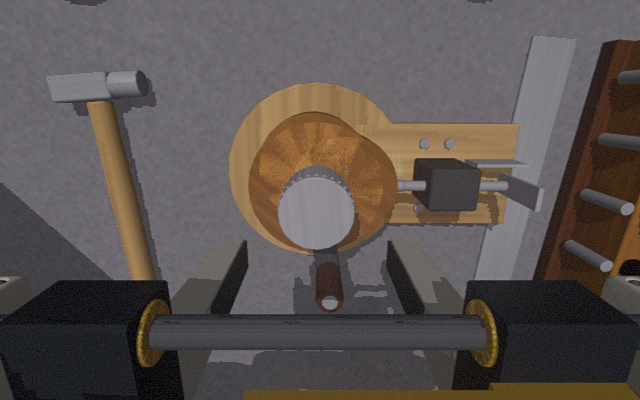

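The large bulge faces the plunger at (395,185), the flag hasn't moved since release, and the cap top is centred at (317,213), which is world (584,72). Now I'll pre-rotate clockwise, descend and grip the cap.

Request:
send_rows([
  [0, 0, 0],
  [0, 0, 0.01],
  [0, 0, 0.02],
  [0, 0, 0.025],
  [0, 0, 0.03],
  [0, 0, 0.035],
  [0, 0, 0.04],
  [0, 0, 0.045],
  [0, 0, 0.05],
  [0, 0, 0.06],
  [0, 0, 0.07],
  [0, 0, 0.083],
  [0, 0, 0.092],
  [0, 0, 0.096],
  [0, 0, 0.097],
  [0, 0, 0.097],
  [0, 0, 0.097],
  [0, 0, 0.097],
  [0, 0, 0.097],
  [0, 0, 0.097],
], spin=[1, 2, 3, 4, 5, 6, 7, 8, 9, 10, 10, 10, 10, 10, 10, 10, 10, 10, 10, 10], grip=[0.075, 0.075, 0.075, 0.075, 0.075, 0.075, 0.075, 0.075, 0.075, 0.075, 0.075, 0.075, 0.075, 0.075, 0.075, 0.05, 0.05, 0.05, 0.05, 0.05], squeeze=35)

```text
time: 20.05
position: [584.6, 72.9, 110.3]
tool_rot: [0.954, 0.299, 0.001, 0.0]
wrist_force: [-0.7, 0.3, 2.4]
gripper_width: 54.3
gripper_force: 35.0
```

Request:
send_rows([
  [0, 0, -0.0003],
  [0, 0, -0.0006],
  [0, 0, -0.0009],
  [0, 0, -0.0012],
  [0, 0, -0.0015],
  [0, 0, -0.0018],
  [0, 0, -0.0021],
  [0, 0, -0.0024],
  [0, 0, -0.0027],
  [0, 0, -0.003],
  [0, 0, -0.0033],
  [0, 0, -0.0036],
], spin=[-1, -2, -3, -4, -5, -6, -7, -8, -9, -10, -11, -12], grip=[0.05, 0.05, 0.05, 0.05, 0.05, 0.05, 0.05, 0.05, 0.05, 0.05, 0.05, 0.05])

```text
time: 21.05
position: [583.9, 72.8, 113.2]
tool_rot: [0.595, 0.804, -0.0, -0.0]
wrist_force: [-1.7, 0.5, -0.6]
gripper_width: 54.7
gripper_force: 35.0
```

```bash
python3 - <<'E'
from h import *
s=sensors.get_obs(); print(s['wrist_force'],s['torque'],s['joint_pos'],s['gripper_width'])
f=grab('wrist'); cv2.imwrite('pics/w12.png',f['color'])
E
```

```text
[-1.74706342  0.51991644 -0.63996273] [-0.0371564   0.06936901 -0.00414881] [-6.52930911e-02  4.14343554e-01  1.58234714e+00 -9.85847594e-05
  1.14542719e+00 -3.62708278e-01] 54.67823844990598
```

Request:
send_rows([
  [0, 0, -0.0003],
  [0, 0, -0.0006],
  [0, 0, -0.0009],
  [0, 0, -0.0012],
  [0, 0, -0.0015],
  [0, 0, -0.0018],
  [0, 0, -0.0021],
  [0, 0, -0.0024],
  [0, 0, -0.0027],
  [0, 0, -0.003],
  [0, 0, -0.0033],
  [0, 0, -0.0036],
  [0, 0, -0.0039],
  [0, 0, -0.0039],
  [0, 0, -0.006],
  [0, 0, -0.009],
  [0, 0, -0.012],
], spin=[-1, -2, -3, -4, -5, -6, -7, -8, -9, -10, -11, -12, -13, -13, -13, -13, -13], grip=[0.05, 0.05, 0.05, 0.05, 0.05, 0.05, 0.05, 0.05, 0.05, 0.05, 0.05, 0.05, 0.05, 0.05, 0.05, 0.05, 0.05])

```text
time: 22.52
position: [584.1, 72.8, 125.4]
tool_rot: [-0.04, 0.999, 0.0, -0.0]
wrist_force: [-0.8, -0.2, -2.3]
gripper_width: 54.3
gripper_force: 35.0
```

Request:
send_rows([
  [0, 0, -0.01],
  [0, 0, -0.03],
  [0, 0, -0.055],
  [0, 0, -0.08],
  [0.002, -0.01, -0.095],
  [0.005, -0.028, -0.1],
  [0.011, -0.055, -0.1],
  [0.017, -0.087, -0.1],
  [0.023, -0.12, -0.1],
  [0.03, -0.155, -0.1],
  [0.037, -0.19, -0.1],
  [0.044, -0.225, -0.1],
  [0.05, -0.26, -0.1],
  [0.057, -0.295, -0.1],
  [0.064, -0.33, -0.1],
  [0.07, -0.362, -0.1],
  [0.076, -0.39, -0.1],
  [0.08, -0.412, -0.1],
  [0.083, -0.426, -0.1],
  [0.0837, -0.431, -0.1],
], spin=[0, 0, 0, 0, 0, 0, 0, 0, 0, 0, 0, 0, 0, 0, 0, 0, 0, 0, 0, 0], grip=[0.05, 0.05, 0.05, 0.05, 0.05, 0.05, 0.05, 0.05, 0.05, 0.05, 0.05, 0.05, 0.05, 0.05, 0.05, 0.05, 0.05, 0.05, 0.05, 0.05])

```text
time: 24.18
position: [535.8, -366.0, 225.5]
tool_rot: [-0.04, 0.999, -0.0, 0.0]
wrist_force: [-0.3, 1.1, -1.3]
gripper_width: 54.3
gripper_force: 35.0
```

```bash
for i in 12 12_1 12_2; do python3 look.py $i; done; python3 -W ignore flag.py 8 3 12 10 12; python3 - <<'E'
from h import *
f=grab('wrist'); np.savez('w13.npz',**f); cv2.imwrite('pics/w13.png',f['color']); s=sensors.get_obs(); print(s['joint_pos'],s['position'],s['gripper_width'],s['wrist_force'])
W=cloud(f); h=cv2.cvtColor(f['color'],cv2.COLOR_BGR2HSV)
m=(W[...,2]>21)&(W[...,2]<30)&(h[...,1]>90)&(abs(W[...,0]-537)<110)&(abs(W[...,1]+363)<110)
print(m.sum(),cv2.minAreaRect(W[m][:,:2].astype(np.float32)))
m=(W[...,2]>3)&(W[...,2]<10)&(h[...,1]>90)&(abs(W[...,0]-537)<110)&(abs(W[...,1]+363)<110); print(np.median(W[m][:,2]))
E
```

```text
24.2333 [ 536.  -365.4  225.4] r 440.5 crank 166.1 [-1.1 -1.  -2.1]
24.2833 [ 536.3 -363.9  225.4] r 438.9 crank 166.1 [-0.1  0.2 -1.3]
24.3333 [ 536.5 -362.8  225.4] r 437.8 crank 166.1 [-0.1  0.2 -1.4]
px/mm [-0.277  0.14 ] [258.8 236.9]
10 [0. 0.] travel 0.0 across -0.0 0.998
12 [0. 0.] travel 0.0 across -0.0 0.999
[-7.66074472e-01  4.31659926e-01  1.26887341e+00  6.75981095e-04
  1.44158787e+00 -2.42020905e+00] [ 536.69894189 -362.25372268  225.42977541] 54.45254202559225 [-0.52061536  0.66065926 -1.54012346]
2316 ((535.5361328125, -365.363525390625), (149.84530639648438, 149.47384643554688), 78.42706298828125)
5.873809699516869
```

View pics/w13.png

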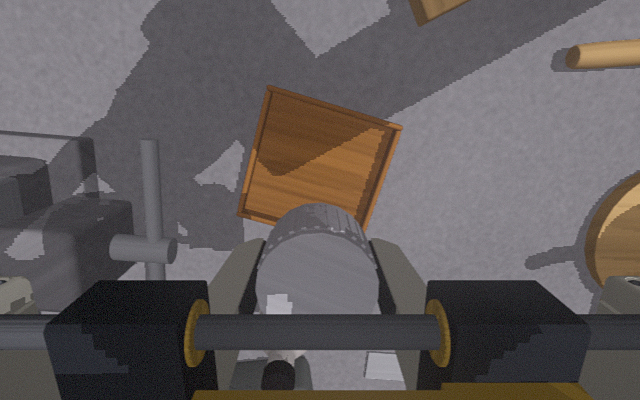

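The cap is held upright at (318,255) over the tray, whose rim spans (240–400, 88–230). There is a vise with a bar at (150,240), so I'll check its clearance from the gripper body.

```bash
python3 - <<'E'
from h import *
W=np.concatenate([cloud(dict(np.load(n))).reshape(-1,3) for n in('w13.npz','scene0.npz')])
for y0 in range(-560,-430,10):
    t=[]
    for x0 in range(440,720,40):
        m=(W[:,1]>=y0)&(W[:,1]<y0+10)&(W[:,0]>=x0)&(W[:,0]<x0+40)&(W[:,2]<215); t.append(round(W[m][:,2].max()) if m.any() else None)
    print(y0,t)
for x0 in range(570,720,15):
    m=(abs(W[:,1]+370)<45)&(W[:,0]>=x0)&(W[:,0]<x0+15)&(W[:,2]<200); print(x0,W[m][:,2].max().round())
E
```

```text
-560 [5, 2, 1, 168, 169, 1, 2]
-550 [2, 5, 3, 167, 169, 3, 6]
-540 [5, 3, 2, 157, 161, 2, 5]
-530 [3, 3, 4, 123, 127, 2, 4]
-520 [5, 117, 117, 123, 123, 115, 2]
-510 [3, 120, 122, 123, 126, 118, 118]
-500 [3, 119, 120, 124, 125, 121, 121]
-490 [2, 3, 3, 117, 118, 2, 2]
-480 [2, 4, 7, 3, 109, 2, 3]
-470 [5, 3, 2, 3, 3, 2, 4]
-460 [3, 2, 2, 27, 4, 0, 1]
-450 [2, 22, 27, 29, 4, 0, 3]
-440 [23, 28, 28, 27, 6, None, 4]
570 11.0
585 27.0
600 29.0
615 27.0
630 5.0
645 7.0
660 171.0
675 174.0
690 172.0
705 125.0
```

Request:
send_rows([
  [0.001, 0.001, 0.01],
  [0.002, 0.002, 0.03],
  [0.003, 0.002, 0.055],
  [0.003, 0.002, 0.085],
  [0.003, 0.002, 0.115],
  [0.003, 0.002, 0.14],
  [0.003, 0.002, 0.165],
  [0.003, 0.002, 0.183],
  [0.003, 0.002, 0.195],
  [0.003, 0.002, 0.2],
  [0.003, 0.002, 0.202],
  [0.003, 0.002, 0.204],
  [0.003, 0.002, 0.206],
  [0.003, 0.002, 0.206],
], spin=[0, 0, 0, 0, 0, 0, 0, 0, 0, 0, 0, 0, 0, 0], grip=[0.05, 0.05, 0.05, 0.05, 0.05, 0.05, 0.05, 0.05, 0.05, 0.05, 0.05, 0.05, 0.05, 0.05])

```text
time: 25.55
position: [533.7, -362.3, 20.1]
tool_rot: [-0.041, 0.999, -0.001, 0.001]
wrist_force: [-0.2, 0.3, -1.5]
gripper_width: 54.5
gripper_force: 35.0
```

Request:
send_rows([
  [0, 0, 0.001],
  [0, 0, 0.002],
  [0, 0, 0.003],
  [0, 0, 0.004],
  [0, 0, 0.005],
  [0, 0, 0.005],
  [0, 0, 0.005],
], spin=[0, 0, 0, 0, 0, 0, 0], grip=[0.05, 0.05, 0.05, 0.05, 0.05, 0.05, 0.05])

```text
time: 26.13
position: [533.3, -362.0, 14.4]
tool_rot: [-0.041, 0.999, -0.0, 0.0]
wrist_force: [0.0, 0.3, -0.2]
gripper_width: 54.5
gripper_force: 35.0
```

Nearly touching: the wrist force fell from −1.5 to −0.2 N. A little lower will confirm contact.

Request:
send_rows([
  [0, 0, 0.0007],
  [0, 0, 0.0014],
  [0, 0, 0.0014],
], spin=[0, 0, 0], grip=[0.05, 0.05, 0.05])

```text
time: 26.38
position: [533.3, -362.0, 14.3]
tool_rot: [-0.041, 0.999, -0.0, 0.0]
wrist_force: [-2.9, 2.1, 8.5]
gripper_width: 54.7
gripper_force: 35.0
```

Request:
send_rows([
  [0, 0, 0],
  [0, 0, 0],
  [0, 0, 0],
  [0, 0, 0],
  [0, 0, 0],
  [0, 0, 0],
  [0, 0, -0.005],
  [0, 0, -0.015],
  [0, 0, -0.03],
  [0, 0, -0.055],
  [0, 0, -0.085],
  [0, 0, -0.115],
  [0, 0, -0.145],
  [0, 0, -0.175],
  [0, 0, -0.2],
  [0, 0, -0.22],
  [0, 0, -0.23],
  [0, 0, -0.23],
], spin=[0, 0, 0, 0, 0, 0, 0, 0, 0, 0, 0, 0, 0, 0, 0, 0, 0, 0], grip=[0.057, 0.06, 0.063, 0.066, 0.066, 0.066, 0.066, 0.066, 0.066, 0.066, 0.066, 0.066, 0.066, 0.066, 0.066, 0.066, 0.066, 0.066])

```text
time: 27.88
position: [534.2, -362.8, 246.7]
tool_rot: [-0.041, 0.999, -0.002, 0.002]
wrist_force: [-0.1, -0.3, -0.6]
gripper_width: 66.1
gripper_force: 0.0
```

```bash
for i in 13 13_1 13_2; do python3 look.py $i; done; python3 -W ignore flag.py 8 3 12 10 13; python3 - <<'E'
from h import *
f=grab('wrist'); W=cloud(f); s=dict(np.load('s13.npz'))
m=(W[...,2]>44)&(W[...,2]<56)&(abs(W[...,0]-533)<50)&(abs(W[...,1]+362)<50)
print('cap',m.sum(),cv2.minEnclosingCircle(W[m][:,:2].astype(np.float32)),np.median(W[m][:,2]),sensors.get_obs()['gripper_width'])
cv2.imwrite('pics/end.png',np.hstack([cv2.resize(f['color'],(400,250)),cv2.resize(s['color'][120:280,190:390],(400,320))[:250]]))
E
```

```text
27.9333 [ 533.6 -362.2  244.2] r 437.5 crank 165.7 [0.3 0.2 0.3]
27.9833 [ 533.  -361.7  242.5] r 437.1 crank 165.6 [ 0.1 -0.3 -0.5]
28.0333 [ 532.7 -361.4  241.4] r 436.8 crank 165.6 [-0.5 -0.5 -0. ]
px/mm [-0.277  0.14 ] [258.8 236.9]
10 [0. 0.] travel 0.0 across -0.0 0.998
13 [0. 0.] travel 0.0 across -0.0 0.998
cap 1953 ((534.063232421875, -363.8097839355469), 27.804471969604492) 49.83124609570757 65.69660139848938
```

View pics/end.png

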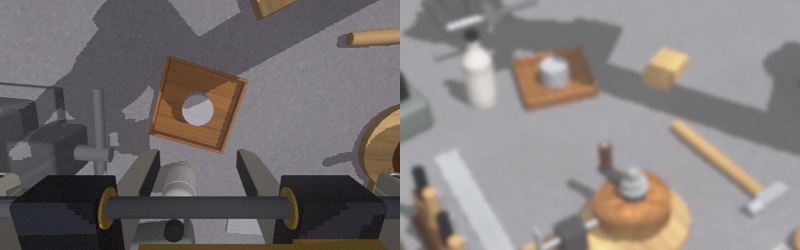

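The cap stands upright in the tray at (197,108), with its top at 50 mm (6 + 44). The spindle thread is bare at (632,185), the plunger is unchanged, and the gripper is clear of everything.

```bash
python3 -c "
from cell import ctrl
print(ctrl.job_done())"
```

```text
the job is handed in; nothing more can be done
None
```

The job is handed in: I wound the blank about one and a half turns and left its large bulge on the plunger, and the unscrewed cap stands open side down on the tray floor (about 28 s of the 72 s used).

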